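Wedge a marble pastry slab up off its oak base and hold it

TASK

Help me get the marble pastry slab out of its oak base: grip the beech wedge by its thick end and, flat on the worktop, slide its thin end through the finger notch in the front of the base and under the slab until the slab's front edge has just lifted off the base, a gap of about 5 mm (never more than 10) right along, its back edge still down in the base. Finish like that, still gripping the wedge in place under the slab and not letting go, so that I can get my fingers in. Keep the gripper off the slab and the base, and leave the other things on the worktop where they are.

Things in the scene. Friction and masses are not known exactly. Their poses are not given: they have to be found in the camera images.
- wedge: The loose beech wedge, 165 mm long (x), 40 mm wide (y), about 110 g, flat on the worktop. Origin: centre of its underside, z up. At x = +82.5 mm is the thin toe, 6 mm thick; the top ramps up evenly, 1 in 5, to 30 mm thick at x = -37.5 mm; from there to the heel end at x = -82.5 mm it is a flat-topped block 30 mm thick, to be gripped across its width.
- wedge_toe (a point): Middle of the wedge's thin toe edge, on its underside (wedge x = +82.5 mm).
- wedge_heel (a point): Grip point inside the wedge's thick heel block: wedge x = -60 mm, 20 mm above its underside.
- base: The slab's oak base, fixed on the worktop: a board 228 mm deep (x), 315 mm wide (y), 16 mm thick, with rims 15 mm wide, 25 mm high over the worktop, along left, right and back; the front (-x side) is open. Origin: centre of its underside, z up. The front 20 mm of the board are not covered by the slab.
- notch (a point): Mouth of the finger notch: middle of the base's front edge, on the worktop (base x = -114 mm, y = 0). The notch is cut right through the board, 70 mm wide (y = -35 to +35 mm), from x = -114 to +6 mm; its floor is the worktop. The wedge goes in along the base's +x.
- slab: The loose marble pastry slab, 190 mm deep (x), 280 mm wide (y), 12 mm thick, about 1.7 kg, lying inside the rims on the base board with about 2 mm of play, its axes along those of the base. Origin: centre of its underside.
- slab_front (a point): Middle of the slab's front lower edge (slab x = -95 mm), over the notch, 16 mm above the worktop while the slab lies down; its height beyond that is the gap. A wedge flat on the worktop meets it when the toe is 50 mm past the edge, then lifts it 1 mm per 5 mm pushed; the slab is first pushed back 2 to 4 mm by its play, so push that much more; it takes 8 to 21 N.
- slab_front_left (a point): Left end (+y) of the slab's front lower edge (y = +140 mm).
- slab_front_right (a point): Right end (-y) of the slab's front lower edge (y = -140 mm).
- slab_back_left (a point): Left end (+y) of the slab's back lower edge (x = +95 mm).
- slab_back_right (a point): Right end (-y) of the slab's back lower edge.
- guide_bar: Bystander: flat beech rolling guide, 190 x 32 x 12 mm, the same thickness throughout (not the wedge); origin at the centre of its underside, long axis x.
- star_cutter: Bystander: steel star biscuit cutter, 68 mm across, 34 mm high; origin at the centre of its underside.
- round_cutter: Bystander: steel ring cutter, 60 mm across, 35 mm high; origin at the centre of its underside.
- bench_scraper: Bystander: steel dough scraper with a dark wooden grip, 150 x 110 mm, lying flat, 22 mm high; origin under its grip.
- rolling_pin: Bystander: wooden rolling pin on its dark rest, 430 mm long over the handles, 64 mm high, long axis y; origin under its middle.
- oat_jar: Bystander: closed glass jar of oats, 86 mm across, 140 mm high; origin at the centre of its underside.
- bowl: Bystander: open steel mixing bowl, 170 mm across the rim, 75 mm high; origin at the centre of its underside.

How it is judged:
By the outcome, as a careful person would: the job done as asked, in the order asked, and still so for the second after the job is handed in, while the arm keeps its last pose, push and grip.
It also fails if it takes over 34 s, if anything falls off the work surface, if the arm or the gripper's body presses on something with over 40 N, if the wrist force passes 120 N, or if a joint passes its speed limit or range.

ROBOT

A 6-joint arm with a two-finger parallel gripper is mounted at the origin on the work surface. World frame = base frame: x ahead of the robot, y to its left, z up, the work surface at z = 0. Lengths are in m, angles in degrees, forces in N, time in s.
With the tool pointing down it reaches from about 0.375 to 0.9 m from the base axis. Payload 3.1 kg.
Tool frame: the origin (TCP) lies between the finger pads, 19 mm behind the fingertips; this is the grasp point; z points along the fingers, y is the direction in which the jaws open and shut (so a half turn about z gives the same grasp; the last joint's range is limited). The gripper opens to 87 mm and grips with 3 to 60 N. Pads are 19 mm wide; open, the fingers measure 117 mm over their backs; the gripper's body (75 mm by 190 mm) begins 51 mm behind the grasp point.
Start: joints at [-74.972, 30.224, 82.088, -0, 67.689, -10.227], TCP at [0.267, -0.565, 0.241] pointing down, gripper open.
Joint ranges: [-176.69, 176.69], [-43.24, 126.21], [12.49, 139.97], [-82, 262], [0, 151.66], [-163.58, 163.58]. Speed limits (degrees/s): [159.86, 159.86, 180, 180, 180, 180].

INTERFACE

Orientations are given as a 3x3 rotation matrix whose columns are the frame's x, y, z axes.
In Python, from rig import * gives the robot as it stands. The module is installed in compiled form; this text tells all that it offers.
- The arm moves only by the tool play_rows, never from a script. Its argument "plan" is a list that holds one entry, the list of rows, each a list of 7 numbers: the shift along the world's x, y, z each as a share of 5 cm, from -1 to 1, then the turn, a rotation vector about the world's x, y, z each as a share of pi rad, from -1 to 1, then the gripper's target within -1 to 1 (fully open at 1, half-way at 0, shut at -1). A call has 1 to 12 rows; each row shifts and turns the commanded pose from where the row before left it; what a row does not reach is not made up. A row lasts 1/10 s, in which the tool goes at most 50 mm and 8.59 degrees, less where a joint would pass 70% of its speed; a pose out of reach is approached as far as the arm can. A call with a number of a shift or a turn outside -1 to 1 is refused whole. A call with a gripper value outside its range is refused whole. The fingers move at their own pace and stop on an object; the grip force is fixed at half the most. Time passes only in rows, so rows that do not move let the fingers close. It gives the time, the measured TCP pose, the force and the opening at its end, in the units of the state.
- read_state(): the state, without advancing time (a new reading comes with each control period).
- capture(name): name is "scene" or "top" or "wrist"; returns the picture (420x560x3 uint8, red, green, blue); there is no depth.
- camera_params(name): a dict with "intrinsics" (3x3 intrinsics, pixels), "R" (3x3) and "t" (3): a world point X has camera coordinates R X + t; the wrist camera has in their place "mount" (4x4, takes a point from camera to tool coordinates, whose origin is the TCP and whose axes are the flange's). Camera axes: x right, y down, z forward; pixel columns grow to the right and rows downward; lengths in m; the calibration is good to about 2 mm. A picture is of the moment at which its call begins: read the wrist's pose just before it. camera_params takes no time and is no camera call.
- hand_in(): hands the job in, once; it reports no verdict.
The state is a dict: "time_s": time; "joint_positions": joint angles; "qvel": joint speeds; "tau": joint torques, N m; "position": TCP position; "tcp_rot": TCP orientation; "force": force on the tool from outside, world axes, zero at the start; "moment": the same for the moment, N m; "opening": opening from 0.0 (shut) to 1.0 (fully open).
Only numpy, scipy, OpenCV 4.12 (cv2) and the standard library are available. Lean on these libraries where they do the work, as an engineer would, in place of code of your own. Each camera call takes 0.05 s, during which the arm holds its last target. There are 200 camera calls.

## Working session

There is one attempt and no reset: what is moved stays moved. The work goes in short steps, Python scripts to look and compute and a tool call to move; the robot and the scene stay as the last step left them, time stands still between calls to the robot, and variables do not carry over. Pictures are saved under pics/ and viewed, about 8 in all and at most 12, crops included, and the job is handed in when it is done.

Besides the shell and the picture viewer there is one more tool, called by a JSON object that holds its "fn" and its "kwargs". play_rows: Moves the arm, as the interface text tells. Its arguments: {"type":"object","properties":{"plan":{"type":"array"}},"required":["plan"]}

```bash
mkdir -p pics
python3 - <<'E'
from rig import *
import cv2
for n in("top","scene"):
    im=capture(n); cv2.imwrite(f"pics/{n}0.png",im[:,:,::-1]); print(n,camera_params(n))
print(camera_params("wrist")); print(read_state())
E
```

```text
top {'intrinsics': array([[465.39979492,   0.        , 276.62223012],
       [  0.        , 465.39979492, 208.65424824],
       [  0.        ,   0.        ,   1.        ]]), 'R': array([[ 0.06394882, -0.99793961, -0.00520449],
       [-0.97654147, -0.06150139, -0.20635972],
       [ 0.20561446,  0.01827886, -0.97846235]]), 't': array([-0.04336793,  0.58742224,  1.53356592])}
scene {'intrinsics': array([[479.44245934,   0.        , 272.02711784],
       [  0.        , 479.44245934, 203.15280338],
       [  0.        ,   0.        ,   1.        ]]), 'R': array([[-0.23051445,  0.9727757 ,  0.02388563],
       [ 0.54258224,  0.14887237, -0.82670522],
       [-0.80775466, -0.17760758, -0.56212805]]), 't': array([ 0.15223861, -0.26724469,  1.85449758])}
{'intrinsics': array([[298.50005387,   0.        , 284.45912381],
       [  0.        , 298.50005387, 205.25179317],
       [  0.        ,   0.        ,   1.        ]]), 'mount': array([[ 1.68369918e-04, -9.57764455e-01, -2.87553858e-01,
         7.75587252e-02],
       [ 9.99998899e-01, -2.62708319e-04,  1.46053482e-03,
        -1.38447601
[... 256 characters left out ...]
8.21505999e+01, -3.43603998e-04,
        6.76913473e+01, -1.02286440e+01]), 'qvel': array([ 0.01628571, -0.17646233, -0.17063902, -0.02967911,  0.09635516,
        0.03820563]), 'tau': array([ 5.40137753e-04, -4.40983343e+01, -1.77151448e+01,  6.35826308e-02,
        5.34126058e-02, -4.54078452e-05]), 'position': array([ 0.2665044 , -0.5646168 ,  0.24036474]), 'tcp_rot': array([[ 9.04410870e-01,  4.26662280e-01, -5.26771230e-04],
       [ 4.26662461e-01, -9.04408856e-01,  1.94081407e-03],
       [ 3.51655592e-04, -1.98004685e-03, -9.99997978e-01]]), 'force': array([ 0.33781512, -0.16807609,  0.42201208]), 'moment': array([-0.00802047,  0.01269617, -0.0247945 ]), 'opening': 1.000005647584325}
```

View pics/top0.png

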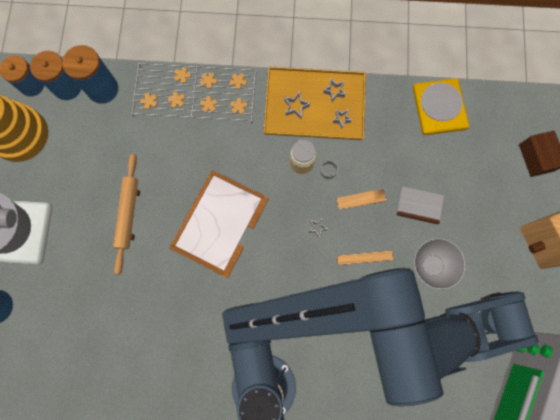

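View pics/scene0.png

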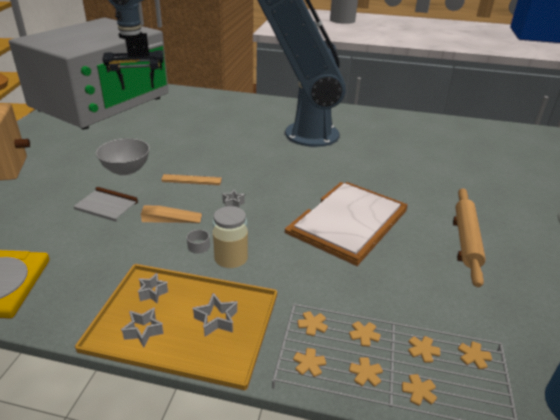

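Run:
```python
import cv2,numpy as np
a=cv2.imread("pics/top0.png"); s=cv2.imread("pics/scene0.png")
A=cv2.resize(a[150:290,160:300],None,fx=4,fy=4,interpolation=2)[:560]
B=cv2.resize(a[175:225,325:395],(420,300),interpolation=2)
C=cv2.resize(s[195:235,130:210],(480,240),interpolation=2)
o=np.zeros((600,800,3),np.uint8)
A=cv2.resize(A,(560,560)); 
o[:560,:560]=A; cv2.imwrite("pics/c1.png",A)
o=np.zeros((560,480,3),np.uint8);o[:300,:420]=B;o[310:550]=C;cv2.imwrite("pics/c2.png",o)
```

```text
(no output)
```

View pics/c1.png

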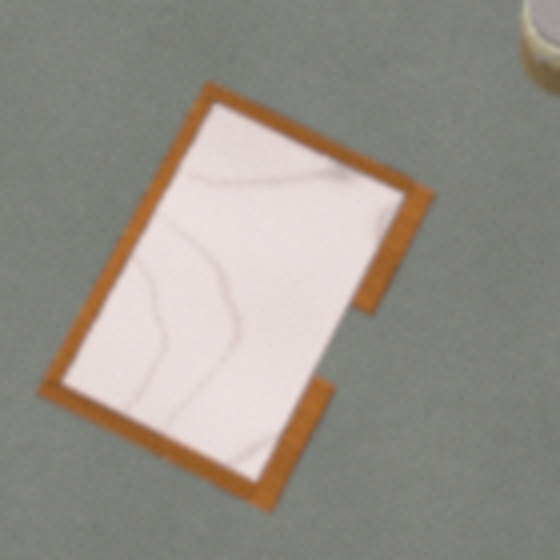

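View pics/c2.png

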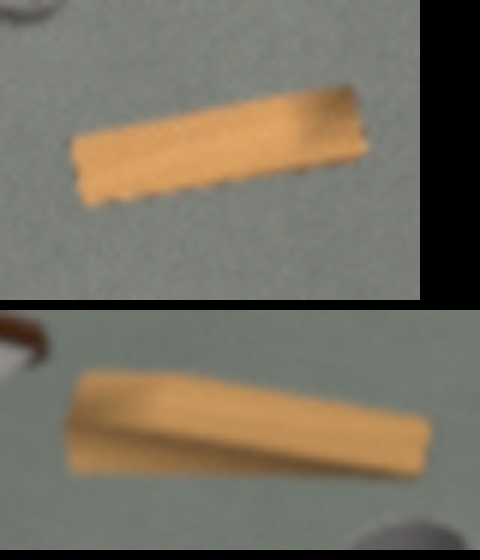

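```bash
cat > h.py <<'E'
from rig import *
import numpy as np
from scipy.optimize import least_squares
def cam(n,st=None):
    c=camera_params(n)
    if n!="wrist": return c["intrinsics"],c["R"],c["t"]
    M=c["mount"];R=st["tcp_rot"]@M[:3,:3];p=st["tcp_rot"]@M[:3,3]+st["position"]
    return c["intrinsics"],R.T,-R.T@p
def proj(C,X):
    K,R,t=C;q=(K@(R@np.atleast_2d(X).T+t[:,None])).T;return q[:,:2]/q[:,2:]
def ray(C,uv,z):
    K,R,t=C;d=R.T@np.linalg.solve(K,[*uv,1]);o=-R.T@t;return o+d*(z-o[2])/d[2]
def fit(obs,x0):  # obs: list of (cam,local pts,pixels)
    def W(x,P):
        c,s=np.cos(x[2]),np.sin(x[2]);return P@np.array([[c,s,0],[-s,c,0],[0,0,1]])+[x[0],x[1],0]
    f=lambda x:np.concatenate([(proj(C,W(x,np.array(P,float)))-np.array(U)).ravel() for C,P,U in obs])
    r=least_squares(f,x0,loss="soft_l1");return r.x,f(r.x).reshape(-1,2)
E
python3 - <<'E'
from h import *
np.set_printoptions(precision=4,suppress=True)
C=cam("top");t=lambda u,v:np.array([160+u/4,150+v/4])-0.4
w=lambda u,v:np.array([325+u/6,175+v/6])-0.4
for U in [(210,83),(40,395)]:print("back",ray(C,t(*U),.025))
for U in [(270,510),(435,192),(370,312),(333,382)]:print("front",ray(C,t(*U),.016))
P=[(-.114,.1575,.016),(-.114,-.1575,.016),(.114,.1575,.025),(.114,-.1575,.025),(-.114,.035,.016),(-.114,-.035,.016)]
x,r=fit([(C,P,[t(270,510),t(435,192),t(40,395),t(210,83),t(333,382),t(374,312)])],[.4,.15,2])
print("base",x,np.degrees(x[2]));print(r)
for y0 in (1.4,):
  P=[(.0825,.02,.006),(.0825,-.02,.006),(-.0825,.02,.03),(-.0825,-.02,.03)]
  # toe dir +y ; left(+y local) = -x world = lower in image
  x,r=fit([(C,P,[w(88,208),w(72,138),w(362,152),w(352,86)])],[.55,-.2,1.5])
  print("wedge",x,np.degrees(x[2]));print(r)
for U,z in [((303,155),.12),((330,170),.035),((317,228),.034),((365,257),.012),((421,205),.01),((440,263),.075),((392,252),.012),((338,260),.012)]: print(U,ray(C,U,z))
E
```

```text
back [0.7216 0.2335 0.025 ]
back [0.4338 0.354  0.025 ]
front [0.349  0.1486 0.016 ]
front [0.6366 0.0266 0.016 ]
front [0.5255 0.0761 0.016 ]
front [0.4621 0.1035 0.016 ]
base [0.5364 0.1916 1.1749] 67.31528949000086
[[ 0.3737  0.5825]
 [ 0.2871 -0.2941]
 [-0.9772 -0.4191]
 [-0.602  -1.1319]
 [ 0.9804  0.6441]
 [-0.125   0.288 ]]
wedge [ 0.6517 -0.3002  1.8009] 103.18547604991112
[[-0.6411 -0.3529]
 [-0.1371  0.4788]
 [ 0.7986 -0.098 ]
 [ 0.0431 -0.0111]]
(303, 155) [ 0.7671 -0.0842  0.12  ]
(330, 170) [ 0.7461 -0.1854  0.035 ]
(317, 228) [ 0.5353 -0.1491  0.034 ]
(365, 257) [ 0.4481 -0.3208  0.012 ]
(421, 205) [ 0.645  -0.5142  0.01  ]
(440, 263) [ 0.4367 -0.5575  0.075 ]
(392, 252) [ 0.4714 -0.4136  0.012 ]
(338, 260) [ 0.4319 -0.2281  0.012 ]
```

{"fn": "play_rows", "kwargs": {"plan": [[[0.8, 0.41, -0.16, 0, 0, 0.0435, 1], [0.8, 0.41, -0.16, 0, 0, 0.0435, 1], [0.8, 0.41, -0.16, 0, 0, 0.0435, 1], [0.8, 0.41, -0.16, 0, 0, 0.0435, 1], [0.8, 0.41, -0.16, 0, 0, 0.0435, 1], [0.8, 0.41, -0.16, 0, 0, 0.0435, 1], [0.8, 0.41, -0.16, 0, 0, 0.0435, 1], [0.8, 0.41, -0.16, 0, 0, 0.0435, 1], [0.8, 0.41, -0.16, 0, 0, 0.0435, 1], [0.8, 0.41, -0.16, 0, 0, 0.0435, 1], [0, 0, 0, 0, 0, 0, 1], [0, 0, 0, 0, 0, 0, 1]]]}}

```text
time_s: 1.3
position: [0.6668, -0.3588, 0.1597]
tcp_rot: [[-0.236, 0.972, -0.002], [0.972, 0.236, 0.001], [0.001, -0.002, -1.0]]
force: [-1.0, 0.1, 0.3]
opening: 0.999
```

Run:
```python
from h import *
import cv2,pickle
st=read_state();im=capture("wrist");cv2.imwrite("pics/w1.png",im[:,:,::-1]);pickle.dump(cam("wrist",st),open("w1.pkl","wb"))
print(st["position"],st["tcp_rot"],st["time_s"],st["force"])
```

```text
[ 0.66684297 -0.35879954  0.15973205] [[-2.35888341e-01  9.71777336e-01 -2.34507770e-03]
 [ 9.71779039e-01  2.35891056e-01  9.53365899e-04]
 [ 1.47964223e-03 -2.05400945e-03 -9.99996796e-01]] 1.3 [-0.9568006   0.08266635  0.3211797 ]
```

View pics/w1.png

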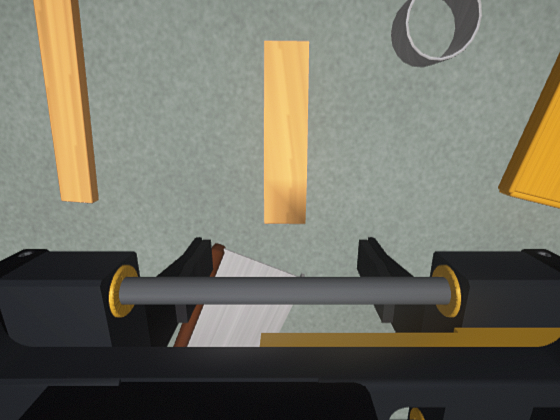

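Run:
```python
from h import *
import pickle
np.set_printoptions(precision=4,suppress=True)
C=pickle.load(open("w1.pkl","rb"))
P=[(.0825,.02,.006),(.0825,-.02,.006),(-.0825,.02,.03),(-.0825,-.02,.03)]
U=[(265,41),(309,41),(264,223),(305.5,223)]
for p,u in zip(P,U):print(ray(C,u,p[2]))
x,r=fit([(C,P,U)],[.65,-.3,1.8])
print(x,np.degrees(x[2]));print(r)
h=x[:2]-.06*np.array([np.cos(x[2]),np.sin(x[2])]);print("heel",h)
```

```text
[ 0.6141 -0.2237  0.006 ]
[ 0.6523 -0.2144  0.006 ]
[ 0.6503 -0.3836  0.03  ]
[ 0.6896 -0.374   0.03  ]
[ 0.6516 -0.2991  1.7978] 103.00618788876251
[[-0.4575 -0.7537]
 [ 0.3665 -0.2054]
 [ 0.2656  0.4234]
 [-0.1821  0.8822]]
heel [ 0.6651 -0.3575]
```

{"fn": "play_rows", "kwargs": {"plan": [[[-0.034, 0.026, -0.4, 0, 0, -0.0033, 1], [0, 0, -0.7, 0, 0, 0, 1], [0, 0, -0.7, 0, 0, 0, 1], [0, 0, -0.5, 0, 0, 0, 1], [0, 0, -0.3, 0, 0, 0, 1], [0, 0, -0.16, 0, 0, 0, 1], [0, 0, 0, 0, 0, 0, 1], [0, 0, 0, 0, 0, 0, -1], [0, 0, 0, 0, 0, 0, -1], [0, 0, 0, 0, 0, 0, -1], [0, 0, 0, 0, 0, 0, -1], [0, 0, 0, 0, 0, 0, -1]]]}}

```text
time_s: 2.55
position: [0.6652, -0.3589, 0.0238]
tcp_rot: [[-0.224, 0.974, 0.001], [0.974, 0.224, -0.0], [-0.001, 0.0, -1.0]]
force: [-1.1, -0.4, 0.3]
opening: 0.635
```

{"fn": "play_rows", "kwargs": {"plan": [[[0, 0, 0, 0, 0, 0, -1], [0, 0, 0, 0, 0, 0, -1], [0, 0, 0, 0, 0, 0, -1]]]}}

```text
time_s: 2.85
position: [0.6651, -0.3589, 0.0233]
tcp_rot: [[-0.224, 0.975, 0.0], [0.975, 0.224, -0.0], [-0.0, 0.0, -1.0]]
force: [-0.0, -0.0, 0.0]
opening: 0.459
```

{"fn": "play_rows", "kwargs": {"plan": [[[0, 0, 0, 0, 0, 0, -1], [0, 0, 0, 0, 0, 0, -1], [0, 0, 0.3, 0, 0, 0, -1], [0, 0, 0.6, 0, 0, 0, -1], [0, 0, 0.5, 0, 0, 0, -1], [-0.3, 0.3, 0, 0, 0, -0.02, -1], [-0.4, 0.5, 0, 0, 0, -0.03, -1], [-0.5, 0.6, 0, 0, 0, -0.03, -1], [-0.5, 0.6, 0, 0, 0, -0.03, -1], [-0.5, 0.6, 0, 0, 0, -0.03, -1], [-0.5, 0.6, 0, 0, 0, -0.02, -1]]]}}

```text
time_s: 3.95
position: [0.5291, -0.198, 0.0943]
tcp_rot: [[0.276, 0.961, 0.001], [0.961, -0.276, -0.001], [-0.0, 0.001, -1.0]]
force: [-0.2, 0.6, -0.8]
opening: 0.456
```

{"fn": "play_rows", "kwargs": {"plan": [[[-0.6, 0.7, 0, 0, 0, -0.02, -1], [-0.6, 0.7, 0, 0, 0, -0.01, -1], [-0.5, 0.55, 0, 0, 0, -0.008, -1], [-0.46, 0.38, 0, 0, 0, 0, -1], [0, 0, 0, 0, 0, 0, -1], [0, 0, 0, 0, 0, 0, -1], [0, 0, 0, 0, 0, 0, -1], [0, 0, 0, 0, 0, 0, -1]]]}}

```text
time_s: 4.75
position: [0.4236, -0.0836, 0.0935]
tcp_rot: [[0.386, 0.922, 0.002], [0.922, -0.386, -0.001], [-0.0, 0.003, -1.0]]
force: [0.2, -0.8, -1.0]
opening: 0.456
```

Run:
```python
from h import *
import cv2,pickle
st=read_state();im=capture("wrist");cv2.imwrite("pics/w2.png",im[:,:,::-1]);pickle.dump((cam("wrist",st),st),open("w2.pkl","wb"))
print(st["position"],st["tcp_rot"],st["time_s"],st["force"],st["opening"])
```

```text
[ 0.42360821 -0.08361159  0.09353737] [[ 3.86171357e-01  9.22424099e-01  2.33758334e-03]
 [ 9.22427037e-01 -3.86169527e-01 -1.20762984e-03]
 [-2.11243411e-04  2.62260213e-03 -9.99996539e-01]] 4.75 [ 0.19825512 -0.77083184 -0.97878369] 0.4561777693174716
```

View pics/w2.png

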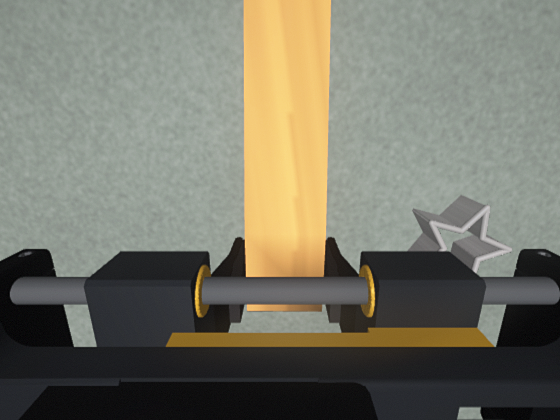

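{"fn": "play_rows", "kwargs": {"plan": [[[0, 0, -0.4, 0, 0, 0, -1], [0, 0, -0.5, 0, 0, 0, -1], [0, 0, -0.3, 0, 0, 0, -1], [0, 0, -0.14, 0, 0, 0, -1], [0, 0, -0.06, 0, 0, 0, -1], [0, 0, 0, 0, 0, 0, -1], [0, 0, 0, 0, 0, 0, -1], [0, 0, 0, 0, 0, 0, -1]]]}}

```text
time_s: 5.6
position: [0.4224, -0.0827, 0.0236]
tcp_rot: [[0.386, 0.923, 0.001], [0.923, -0.386, -0.0], [-0.0, 0.001, -1.0]]
force: [-0.3, -0.1, -0.6]
opening: 0.457
```

Run:
```python
from h import *
import cv2,pickle
a=capture("top")[150:290,170:330];b=capture("scene")[130:270,230:420]
o=np.vstack([cv2.resize(a,(480,420),interpolation=2)[:290],np.zeros((10,480,3),np.uint8),cv2.resize(b[:105],(480,265),interpolation=2)])
A=cv2.resize(a[:, :],(640,560),interpolation=2)
cv2.imwrite("pics/t2.png",A[:,:,::-1]);cv2.imwrite("pics/s2.png",cv2.resize(b,(760,560),interpolation=2)[:,:,::-1])
```

```text
(no output)
```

View pics/s2.png

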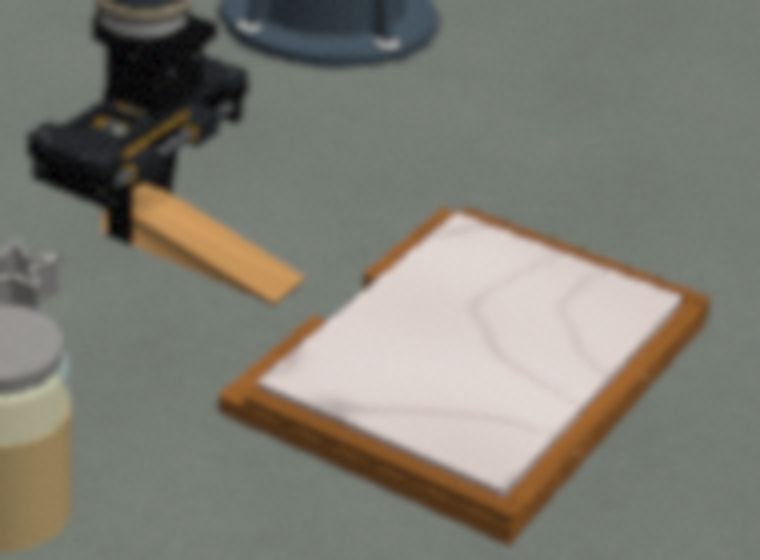

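{"fn": "play_rows", "kwargs": {"plan": [[[0, 0, -0.01, 0, 0, 0, -1], [0.077, 0.1845, 0, 0, 0, 0, -1], [0.154, 0.369, 0, 0, 0, 0, -1], [0.154, 0.369, 0, 0, 0, 0, -1], [0.154, 0.369, 0, 0, 0, 0, -1], [0.154, 0.369, 0, 0, 0, 0, -1], [0.077, 0.1845, 0, 0, 0, 0, -1], [0, 0, 0, 0, 0, 0, -1], [0, 0, 0, 0, 0, 0, -1], [0, 0, 0, 0, 0, 0, -1]]]}}

```text
time_s: 6.7
position: [0.461, 0.0102, 0.0232]
tcp_rot: [[0.386, 0.922, 0.002], [0.922, -0.386, 0.0], [0.001, 0.001, -1.0]]
force: [1.5, 3.4, 5.4]
opening: 0.458
```

Run:
```python
from h import *
import cv2,pickle
st=read_state();im=capture("wrist");cv2.imwrite("pics/w3.png",im[:,:,::-1]);pickle.dump((cam("wrist",st),st),open("w3.pkl","wb"))
print(st["position"],st["time_s"],st["force"],st["opening"])
```

```text
[0.4610093  0.01022125 0.02320769] 6.7 [1.49641371 3.43586714 5.43733524] 0.45755893303432055
```

View pics/w3.png

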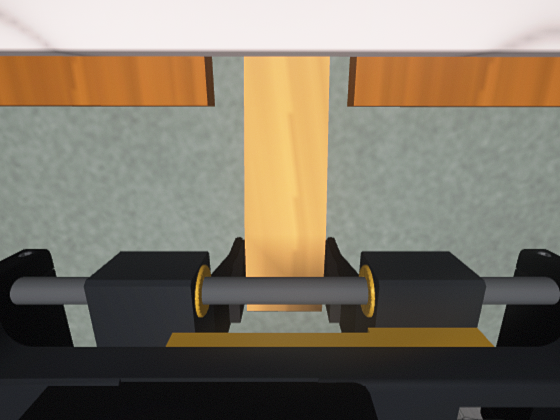

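Run:
```python
from h import *
import pickle
np.set_printoptions(precision=4,suppress=True)
C,st=pickle.load(open("w3.pkl","rb"));R=st["tcp_rot"];p=st["position"]
loc=lambda u,z:(R.T@(ray(C,u,z)-p))[:2]*1e3
for n,u,z in [("baseL",(20,106),.016),("baseR",(540,106),.016),("notchL",(214,106),.016),("notchR",(348,106),.016),("slabtopL",(20,51.5),.028),("slabtopR",(540,51.5),.028),("slabbot",(286,56),.016),("wedgeL",(244,60),.014),("wedgeR",(329,60),.014),("heelend",(286,311),.03)]:print(n,loc(u,z))
```

```text
baseL [  83.1323 -128.4936]
baseR [ 83.1928 120.9197]
notchL [ 83.1548 -35.6887]
notchR [83.1704 28.584 ]
slabtopL [ 104.5107 -112.921 ]
slabtopR [104.651  105.7517]
slabbot [104.9363  -1.2075]
wedgeL [103.5766 -20.7765]
wedgeR [103.5996  18.8701]
heelend [-21.4557  -1.0846]
```

{"fn": "play_rows", "kwargs": {"plan": [[[0.039, 0.092, 0, 0, 0, 0, -1], [0.039, 0.092, 0, 0, 0, 0, -1], [0.031, 0.074, 0, 0, 0, 0, -1], [0, 0, 0, 0, 0, 0, -1], [0, 0, 0, 0, 0, 0, -1], [0, 0, 0, 0, 0, 0, -1]]]}}

```text
time_s: 7.35
position: [0.4657, 0.0221, 0.0232]
tcp_rot: [[0.386, 0.923, -0.0], [0.923, -0.386, -0.0], [-0.0, -0.0, -1.0]]
force: [-1.6, -1.9, 6.3]
opening: 0.458
```

{"fn": "play_rows", "kwargs": {"plan": [[[0.031, 0.074, 0, 0, 0, 0, -1], [0.031, 0.074, 0, 0, 0, 0, -1], [0.031, 0.074, 0, 0, 0, 0, -1], [0, 0, 0, 0, 0, 0, -1], [0, 0, 0, 0, 0, 0, -1], [0, 0, 0, 0, 0, 0, -1]]]}}

```text
time_s: 7.95
position: [0.4691, 0.0319, 0.0232]
tcp_rot: [[0.385, 0.923, -0.003], [0.923, -0.385, -0.002], [-0.002, -0.002, -1.0]]
force: [-4.9, -10.6, 8.2]
opening: 0.455
```

Run:
```python
from h import *
import cv2,pickle
st=read_state();im=capture("wrist");cv2.imwrite("pics/w4.png",im[:,:,::-1]);pickle.dump((cam("wrist",st),st),open("w4.pkl","wb"))
print(st["position"],st["time_s"],st["force"],st["opening"])
```

```text
[0.46911372 0.03192468 0.02319034] 7.95 [ -4.88156089 -10.59332386   8.21351085] 0.45493149705217695
```

View pics/w4.png

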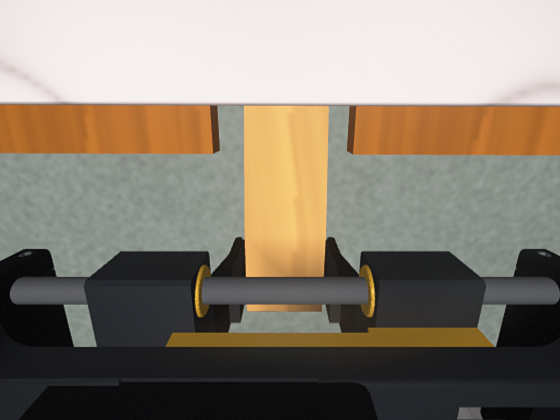

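```bash
cat >> h.py <<'E'
def gap(C,st,row,col=286,toe=143.6):
    z=.018
    for _ in range(20):
        q=st["tcp_rot"].T@(ray(C,(col,row),z)-st["position"])*1e3; z=(6+(toe-q[0])/5)/1e3
    return q[0],z*1e3-16
E
python3 - <<'E'
from h import *
import pickle,cv2
C,st=pickle.load(open("w3.pkl","rb"));print(gap(C,st,56.5))
C,st=pickle.load(open("w4.pkl","rb"));print(gap(C,st,105),gap(C,st,106))
loc=lambda u,z:(st["tcp_rot"].T@(ray(C,u,z)-st["position"]))[:2]*1e3
print(loc((286,154),.016),loc((286,104),.03),loc((286,311),.03))
im=cv2.imread("pics/w4.png");print(im[98:110,286].tolist(),im[98:110,180].tolist(),im[150:158,180].tolist())
E
```

```text
(np.float64(105.12277738147608), np.float64(-2.304555476295217))
(np.float64(83.54928067515394), np.float64(2.010143864969212)) (np.float64(83.09881921390166), np.float64(2.1002361572196655))
[60.33416622 -1.13624078] [83.58473642 -1.26106169] [-21.49090556  -1.08581466]
[[238, 239, 246], [239, 239, 246], [240, 241, 247], [238, 239, 245], [221, 223, 234], [194, 193, 207], [156, 156, 167], [120, 147, 186], [123, 204, 250], [121, 202, 245], [120, 201, 243], [122, 201, 244]] [[239, 240, 246], [240, 240, 247], [238, 239, 245], [233, 234, 241], [214, 214, 229], [184, 185, 197], [134, 135, 148], [93, 119, 160], [57, 121, 196], [56, 122, 196], [59, 121, 194], [58, 119, 193]] [[50, 115, 189], [47, 115, 188], [47, 114, 191], [74, 123, 184], [131, 148, 154], [145, 153, 143], [143, 152, 143], [141, 150, 143]]
```

{"fn": "play_rows", "kwargs": {"plan": [[[0.031, 0.074, 0, 0, 0, 0, -1], [0.031, 0.074, 0, 0, 0, 0, -1], [0.031, 0.074, 0, 0, 0, 0, -1], [0.031, 0.074, 0, 0, 0, 0, -1], [0, 0, 0, 0, 0, 0, -1], [0, 0, 0, 0, 0, 0, -1], [0, 0, 0, 0, 0, 0, -1], [0, 0, 0, 0, 0, 0, -1]]]}}

```text
time_s: 8.8
position: [0.4748, 0.0465, 0.0232]
tcp_rot: [[0.384, 0.923, -0.004], [0.923, -0.384, -0.002], [-0.003, -0.003, -1.0]]
force: [-5.3, -11.7, 9.7]
opening: 0.465
```

Run:
```python
from h import *
import cv2,pickle
st=read_state();im=capture("wrist");cv2.imwrite("pics/w5.png",im[:,:,::-1]);C=cam("wrist",st)
print(st["position"],st["time_s"],st["force"],st["opening"])
s=im[90:180,286].astype(int);d=90+np.argmin(np.abs(s[:,2]-s[:,0]+60)) if 0 else None
r=90+int(np.argmax(s[:,2]<150));print(r,gap(C,st,r),gap(C,st,r+1))
t=capture("scene")[130:270,300:440];cv2.imwrite("pics/s5.png",cv2.resize(t,(600,600),interpolation=2)[:,:,::-1])
```

```text
[0.4747558  0.04654619 0.02318429] 8.8 [ -5.27270815 -11.7038452    9.74435833] 0.46469026393739554
142 (np.float64(66.69388180249977), np.float64(5.381223639500043)) (np.float64(66.23277605603218), np.float64(5.473444788793564))
```

View pics/w5.png

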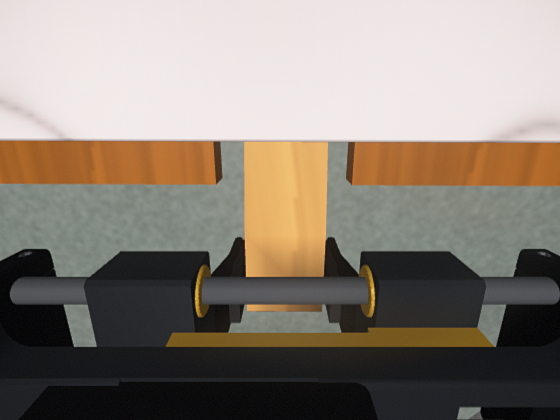

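View pics/s5.png

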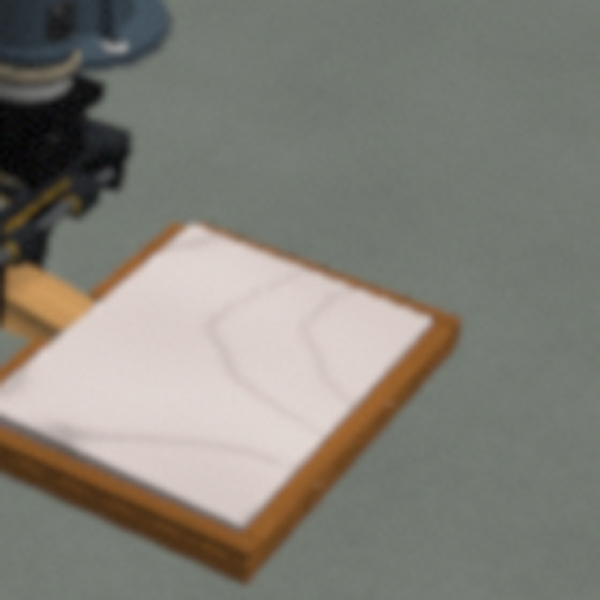

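{"fn": "play_rows", "kwargs": {"plan": [[[0, 0, 0, 0, 0, 0, -1], [0, 0, 0, 0, 0, 0, -1], [0, 0, 0, 0, 0, 0, -1], [0, 0, 0, 0, 0, 0, -1], [0, 0, 0, 0, 0, 0, -1]]]}}

```text
time_s: 9.4
position: [0.4748, 0.0465, 0.0232]
tcp_rot: [[0.384, 0.923, -0.004], [0.923, -0.384, -0.002], [-0.003, -0.003, -1.0]]
force: [-5.4, -11.9, 9.9]
opening: 0.458
```

Run:
```python
from h import *
st=read_state();im=capture("wrist");C=cam("wrist",st);print(st["position"],st["opening"],st["force"])
r=90+int(np.argmax(im[90:180,286,2]<150));print(r,gap(C,st,r))
print([90+int(np.argmax(im[90:180,c,2]<150)) for c in (20,150,400,540)])
hand_in()
```

```text
[0.47475534 0.0465499  0.02318875] 0.45789491011217875 [ -5.43890282 -11.90342073   9.94324173]
142 (np.float64(66.69347117524046), np.float64(5.381305764951907))
[140, 141, 142, 142]
the job is handed in; nothing more can be done
```

The slab's front edge is now lifted about 5 mm off the base, and the gripper still holds the wedge in place underneath. I gripped the wedge by its thick end, carried it over the star cutter, set it flat in front of the notch and slid it in. The job was handed in at about 9.5 s.

- **Gap:** the wrist camera gave 5.4 mm, and the distance pushed gave about 5.0 mm. The front edge looked straight and level along the stretch in view, within about 2 pixels.
- **Back edge:** in the scene picture, taken just before handing in, it still looked down inside the base. I only judged that by eye.
- **Hold:** the arm and grip did not move over the last half second. The push was about 13 N, with about 10 N pressing down on the worktop.
- **Clearances:** in the pictures the gripper stayed clear of the slab and base. I planned the path to miss the other things but did not re-measure their positions at the end.

None of the checks failed or disagreed by more than about 0.5 mm.

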